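# Find the hidden notch and lock the indexing head

### The arm

A 6-joint arm with a two-finger parallel gripper is mounted at the origin on the work surface. World frame = base frame: x ahead of the robot, y to its left, z up, the work surface at z = 0. Lengths are in m, angles in rad, forces in N, time in s.
With the tool pointing down it reaches from about 0.325 to 0.925 m from the base axis. Payload 3.1 kg.
Tool frame: the origin (TCP) lies midway between the tips of the shut fingers; the grasp point (between the pads) lies 19 mm behind it; z points along the fingers, y is the direction in which the jaws open and shut (so a half turn about z gives the same grasp; the last joint's range is limited). The gripper opens to 85 mm and grips with 20 to 120 N. Pads are 22 mm wide; open, the fingers measure 114 mm over their backs; the gripper's body (76 mm by 85 mm) begins 54 mm behind the grasp point. The pads swing forward as they close: fully open they stand 13 mm farther back than shut.
Start: joints at [1.083, 0.217, 1.613, -0, 1.311, -0.112], TCP at [0.229, 0.581, 0.231] pointing down, gripper open.
Joint ranges: [-2.75, 2.75], [-0.78, 2.1], [0.31, 2.55], [-1.13, 4.27], [0.13, 2.63], [-2.58, 2.58]. Speed limits (rad/s): [2.79, 2.79, 3.14, 3.14, 3.14, 3.14].

### API

Orientations are given as a unit quaternion [w, x, y, z].
In Python, from station import sensors, vision, job gives the robot as it stands.
- The arm moves only by the tool send_rows, never from a script. Its argument "deltas" is a list that holds one entry, the list of rows, each a list of 7 numbers: the turn, a rotation vector about the tool's x, y, z in degrees, then the shift along the tool's x, y, z in m, then the closure, from 0 (fully open) to 1 (shut). In form: [[[ax, ay, az, x, y, z, hand], ...]]. A call has 1 to 20 rows; each row is the pose to reach, as a shift and turn from the pose commanded when the call began, along the tool's axes at that moment; what a row does not reach only later rows make up. A row lasts 1/12 s, in which the tool goes at most 41.7 mm and 7.16 degrees, less where a joint would pass 70% of its speed; a pose out of reach is approached as far as the arm can. A call with a gripper value outside its range is refused whole. The fingers move at their own pace and stop on an object; the grip force is fixed at half the most. Time passes only in rows, so rows that repeat a pose let the fingers close. It gives the time, the measured TCP pose, the force and the opening at its end, in the units of the state.
- sensors.read_state(): the state, without advancing time (a new reading comes with each control period).
- vision.capture(name): name is "side" or "top"; returns the picture (384x512x3 uint8, red, green, blue); there is no depth.
- vision.get_calibration(name): a dict with "intrinsics" (3x3 intrinsics, pixels), "pose" (4x4, takes a point from camera to world coordinates). Camera axes: x right, y down, z forward; pixel columns grow to the right and rows downward; lengths in m; the calibration is good to about 2 mm. A picture is of the moment at which its call begins. get_calibration takes no time and is no camera call.
- job.finish_job(): hands the job in, once; it reports no verdict.
The state is a dict: "time_s": time; "q": joint angles; "joint_vel": joint speeds; "joint_efforts": joint torques, N m; "position": TCP position; "tool_rot": TCP orientation; "contact_force": force on the tool from outside, world axes, zero at the start; "torque": the same for the moment, N m; "opening": opening from 0.0 (shut) to 1.0 (fully open).
Only numpy, scipy, OpenCV 4.12 (cv2) and the standard library are available. Lean on these libraries where they do the work, as an engineer would, in place of code of your own. Each camera call takes 0.05 s, during which the arm holds its last target.

### The job

Turn the indexing head's bar knob clockwise until you feel it drop into its hidden notch, then push the lock pin fully home so that the head is locked for drilling, and let go. Press the pin gently: if it stops short, the notch has not been found. Leave the other things on the bench where they are.

Things in the scene. Friction and masses are not known exactly. Their poses are not given: they have to be found in the camera images.
- index_head: grey rotary indexing head bolted to the bench: a foot plate 250 mm (its x) by 220 mm (its y) and 12 mm thick, on it a round drum 210 mm across whose flat top is 56 mm above the bench. Origin: centre of the underside, at bench height, on the knob's axis; z up. The lock pin is 84 mm from the knob's axis in the head's +y direction
- knob: turning knob on the drum: a steel disc 116 mm across (upper face 10 mm above the drum's top) carrying an upright black bar grip 58 mm long, 14 mm thick, from 10 to 46 mm above the drum's top. Origin: on the axis, on the drum's top (56 mm above the bench); x along the bar, z up. Turns clockwise seen from above against about 0.2 N m of drag (friction), stays where left
- bar_mid (a point): middle of the knob's bar, on the axis, 30 mm above the drum's top. The unmarked hidden notch is 0.3 to 1.4 rad clockwise of the knob's start (a stop ends the turn at 1.7 or more)
- drum_top (a point): centre of the drum's top, on the knob's axis. What the notch feels like: over the last 0.12 rad before its centre the drag falls away and reverses to about 0.25 N m when moving, up to 0.6 standing still (knob pulls onward); past the centre it jumps to 0.3 to 0.7 N m against the turn for 0.08 rad, then fades to the usual drag. Let go within 0.06 rad of the centre, the knob centres itself
- lock_pin: steel push pin, upright in the drum's top near its rim, with a round head 26 mm across, 5 mm thick. Origin: centre of the head's upper face. Out (start) the face is 16 mm above the drum's top, 72 mm above the bench; fully home it is 5 mm above it: 11 mm of travel straight down, against about 3 N of friction; no spring, it stays where it is left
- pin_bush (a point): where the pin enters the drum's top, straight below its head. With the knob in the notch the pin goes all the way; elsewhere it stops hard on a hidden plate after about 2.5 mm, and there it must not be pressed with more than 15 N
- bush_rack: bystander: blue block 70 x 120 x 22 mm with 15 brass bushes standing 22 mm above it; origin at the centre of its underside
- scale: bystander: flat black bench scale 100 x 130 x 24 mm with a round steel pan; origin at the centre of its underside
- oil_can: bystander: dark can 60 mm across, 90 mm tall; origin at the centre of its underside

How it is judged:
By the outcome, as a careful person would: the job done as asked, in the order asked, and still so for the second after the job is handed in, with the robot touching nothing.
It also fails if it takes over 64 s, if anything falls off the work surface, if the arm or the gripper's body presses on something with over 40 N, if the wrist force passes 120 N, or if a joint passes its speed limit or range.

## Working session

There is one attempt and no reset: what is moved stays moved. The work goes in short steps, Python scripts to look and compute and a tool call to move; the robot and the scene stay as the last step left them, time stands still between calls to the robot, and variables do not carry over. Pictures are saved under pics/ and viewed, and the job is handed in when it is done.

Besides the shell and the picture viewer there is one more tool, called as name([rows], argument=value, ...), one row to a line, values as JSON. send_rows: Moves the arm, as the interface text tells. Its arguments: {"type":"object","properties":{"deltas":{"type":"array","items":{"type":"array","items":{"type":"array","items":{"type":"number"}}}}},"required":["deltas"]}

```bash
mkdir -p pics; ls; python3 - <<'E'
from station import sensors, vision, job
import cv2,json
print(sensors.read_state())
for n in ("top","side"):
    im=vision.capture(n); cv2.imwrite(f"pics/{n}0.png",im[...,::-1])
    c=vision.get_calibration(n); print(n,c)
E
```

```text
pics
{'time_s': 0.0, 'q': array([ 1.08278422e+00,  2.17745669e-01,  1.61495214e+00,  1.70432773e-05,
        1.31129150e+00, -1.12202378e-01]), 'joint_vel': array([-0.00077587, -0.00027388, -0.00024458, -0.00027956, -0.0004639 ,
        0.00072407]), 'joint_efforts': array([-3.97703707e-04, -3.96842659e+01, -3.03857303e+01, -2.91895071e-05,
        9.66465042e-03,  8.88937905e-06]), 'position': array([0.22897943, 0.58066063, 0.22996414]), 'tool_rot': array([-3.62117546e-04,  1.86803073e-01,  9.82396649e-01, -1.14233106e-03]), 'contact_force': array([-0.36462923,  0.32595792, -0.59592144]), 'torque': array([ 0.01576167, -0.02237445,  0.02038427]), 'opening': 1.001030047611266}
top {'intrinsics': array([[463.45030537,   0.        , 260.24285856],
       [  0.        , 463.45030537, 192.03547445],
       [  0.        ,   0.        ,   1.        ]]), 'pose': array([[ 0.02504811, -0.99546047,  0.09182076,  0.52806044],
       [-0.99898394, -0.02836701, -0.03502014,  0.0579668 ],
       [ 0.03746584, -0.09085027, -0.99515955,  1.03644177],
       [ 0.        ,  0.        ,  0.        ,  1.        ]])}
side {'intrinsics': array([[436.25269809,   0.        , 253.51896541],
       [  0.        , 436.25269809, 196.16811442],
       [  0.        ,   0.        ,   1.        ]]), 'pose': array([[ 0.95089644, -0.22129305,  0.21639164,  0.35478631],
       [-0.30929237, -0.65322979,  0.69110713, -0.72930002],
       [-0.01158373, -0.7240996 , -0.68959814,  0.85769055],
       [ 0.        ,  0.        ,  0.        ,  1.        ]])}
```

View pics/top0.png

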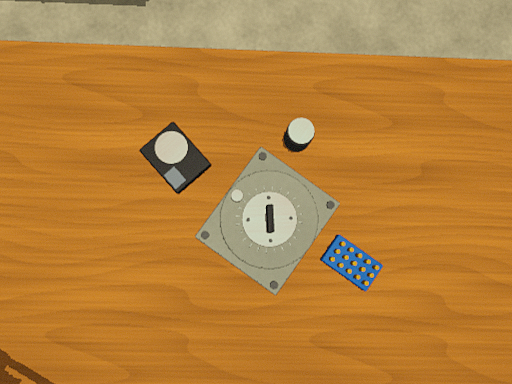

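View pics/side0.png

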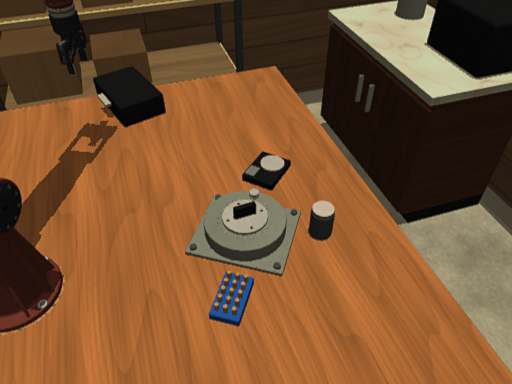

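The top picture shows the head centred near (269,219), the pin head near (237,196), and the bar running nearly straight up the picture. The scale is near (175,157), the can near (299,133) and the rack near (352,263). I'll enlarge it for closer readings.

```bash
python3 - <<'E'
import cv2
im=cv2.imread("pics/top0.png")
c=im[180:260,220:320]; cv2.imwrite("pics/top0c.png",cv2.resize(c,None,fx=7,fy=7,interpolation=cv2.INTER_CUBIC))
im=cv2.imread("pics/side0.png")
c=im[180:260,190:290]; cv2.imwrite("pics/side0c.png",cv2.resize(c,None,fx=7,fy=7,interpolation=cv2.INTER_CUBIC))
E
```

```text
(no output)
```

View pics/top0c.png

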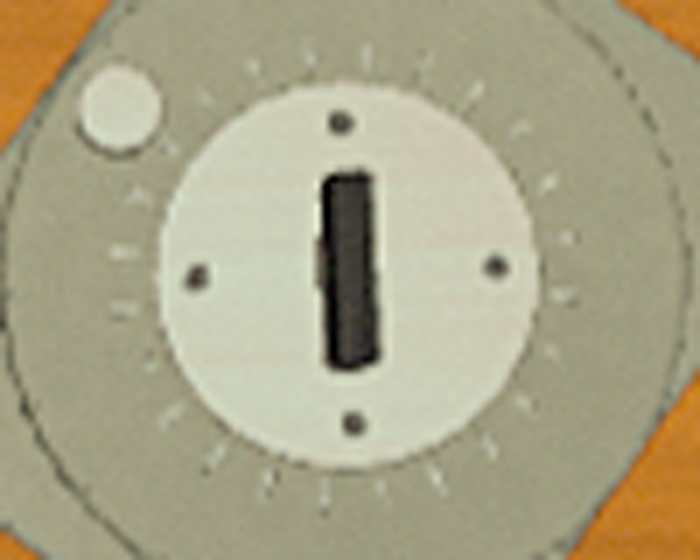

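View pics/side0c.png

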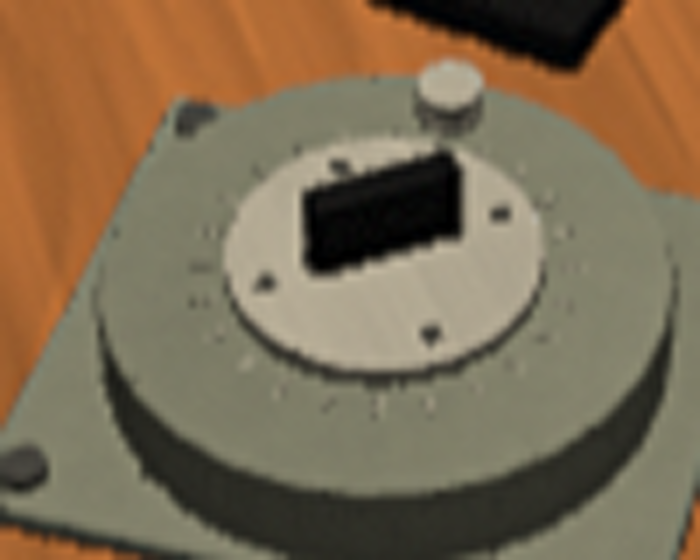

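```bash
cat > h.py <<'E'
import numpy as np
from station import sensors, vision, job
def ray(n,uv,z):
    c=vision.get_calibration(n);K=c["intrinsics"];T=c["pose"]
    d=T[:3,:3]@np.linalg.solve(K,[uv[0],uv[1],1]);o=T[:3,3]
    return o+d*(z-o[2])/d[2]
def crop(n,u,v,x0,y0,z,f=7):
    return ray(n,((u+.5)/f-.5+x0,(v+.5)/f-.5+y0),z)
E
python3 - <<'E'
from h import *
np.set_printoptions(precision=4,suppress=True)
t=lambda u,v,z:crop("top",u,v,220,180,z)
s=lambda u,v,z:crop("side",u,v,190,180,z)
print("disc",t(350,275,.066), s(384,255,.066))
print("dots",[t(*p,.066) for p in((341,122),(354,424),(197,277),(496,266))])
print("dotmean",np.mean([t(*p,.066) for p in((341,122),(354,424),(197,277),(496,266))],0), np.mean([s(*p,.066) for p in((340,167),(430,334),(264,282),(500,214))],0))
print("pin",t(120,109,.072),s(450,85,.072))
print("barends",t(347,171,.102),t(354,366,.102))
a=t(341,122,.066)-t(354,424,.066);print("ang",np.arctan2(a[1],a[0]))
a=t(197,277,.066)-t(496,266,.066);print("ang-90",np.arctan2(a[1],a[0])-np.pi/2)
a=t(347,171,.102)-t(354,366,.102);print("bar",np.arctan2(a[1],a[0]))
# side bar top corners
print([s(*p,.102) for p in((303,190),(310,203),(450,150),(462,165))])
from scipy.spatial.transform import Rotation as R
st=sensors.read_state();print(R.from_quat(np.roll(st["tool_rot"],-1)).as_matrix())
E
```

```text
disc [0.5618 0.0029 0.066 ] [0.5592 0.0027 0.066 ]
dots [array([0.6076, 0.0066, 0.066 ]), array([0.5174, 0.0006, 0.066 ]), array([0.56  , 0.0486, 0.066 ]), array([ 0.5656, -0.0409,  0.066 ])]
dotmean [0.5627 0.0037 0.066 ] [0.5601 0.0062 0.066 ]
pin [0.6091 0.073  0.072 ] [0.6075 0.074  0.072 ]
barends [0.5905 0.0065 0.102 ] [0.5344 0.0031 0.102 ]
ang 0.06643820479797316
ang-90 0.06303327291274519
bar 0.05919364153922535
[array([0.5323, 0.0086, 0.102 ]), array([0.5329, 0.0017, 0.102 ]), array([0.5873, 0.0112, 0.102 ]), array([0.589 , 0.0027, 0.102 ])]
[[-0.9302  0.367  -0.001 ]
 [ 0.367   0.9302 -0.002 ]
 [ 0.0002 -0.0022 -1.    ]]
```

```bash
cat >> h.py <<'E'
from scipy.spatial.transform import Rotation as R
np.set_printoptions(precision=4,suppress=True)
def plan(p,yaw):  # tool-y yaw (deg) pointing down
    st=sensors.read_state();r=R.from_quat(np.roll(st["tool_rot"],-1)); 
    y=np.radians(yaw);Y=np.array([np.cos(y),np.sin(y),0]);Z=np.array([0,0,-1.]);X=np.cross(Y,Z)
    G=R.from_matrix(np.c_[X,Y,Z])
    print("turn",(r.inv()*G).as_rotvec(degrees=True),"shift",r.inv().apply(np.array(p)-st["position"]))
E
python3 -c "
from h import *
plan([.5612,.0045,.16],93.6)"
```

```text
turn [ -0.121   -0.0414 -25.1293] shift [-0.5205 -0.414   0.0708]
```

send_rows([
  [[0, 0, -3, -0.026, -0.021, 0.003, 0], [0, 0, -6, -0.055, -0.044, 0.008, 0], [0, 0, -9, -0.085, -0.068, 0.012, 0], [0, 0, -12, -0.115, -0.092, 0.016, 0], [0, 0, -14, -0.145, -0.116, 0.02, 0], [0, 0, -16, -0.175, -0.14, 0.024, 0], [0, 0, -18, -0.205, -0.164, 0.028, 0], [0, 0, -20, -0.235, -0.188, 0.032, 0], [0, 0, -22, -0.265, -0.212, 0.036, 0], [0, 0, -24, -0.295, -0.235, 0.04, 0], [-0.1, 0, -25.1, -0.325, -0.259, 0.044, 0], [-0.1, 0, -25.1, -0.355, -0.283, 0.048, 0], [-0.1, 0, -25.1, -0.385, -0.307, 0.052, 0], [-0.1, 0, -25.1, -0.415, -0.33, 0.056, 0], [-0.1, 0, -25.1, -0.445, -0.354, 0.06, 0], [-0.1, 0, -25.1, -0.475, -0.378, 0.065, 0], [-0.1, 0, -25.1, -0.5, -0.398, 0.069, 0], [-0.1, 0, -25.1, -0.515, -0.409, 0.0708, 0], [-0.1, 0, -25.1, -0.5205, -0.414, 0.0708, 0], [-0.1, 0, -25.1, -0.5205, -0.414, 0.0708, 0]],
])

```text
time_s: 1.77
position: [0.5618, 0.0039, 0.16]
tool_rot: [-0.0, -0.03, 1.0, 0.001]
contact_force: [0.1, -0.2, -0.2]
opening: 1.0
```

```bash
python3 - <<'E'
from h import *
import cv2
for n in("top","side"):
    im=vision.capture(n)[...,::-1]; c=im[150:270,190:330]; cv2.imwrite(f"pics/{n}1.png",cv2.resize(c,None,fx=5,fy=5,interpolation=cv2.INTER_CUBIC))
st=sensors.read_state();print(st)
plan([.5612,.0045,.074],93.6)
E
```

```text
{'time_s': 1.8667, 'q': array([-0.1157,  0.1545,  1.8267,  0.0026,  1.1617, -1.7498]), 'joint_vel': array([ 0.0205, -0.0126,  0.0095, -0.0003, -0.0019, -0.0008]), 'joint_efforts': array([ -0.7482, -34.6287, -28.5999,  -0.0457,  -0.0368,  -0.0041]), 'position': array([0.5609, 0.006 , 0.1602]), 'tool_rot': array([-0.0005, -0.0311,  0.9995,  0.0013]), 'contact_force': array([-0.0503, -0.2834, -0.0568]), 'torque': array([ 0.0015, -0.039 ,  0.0061]), 'opening': 0.995681239698184}
turn [ 0.1492 -0.0505 -0.0334] shift [-0.0003 -0.0018  0.0862]
```

View pics/top1.png

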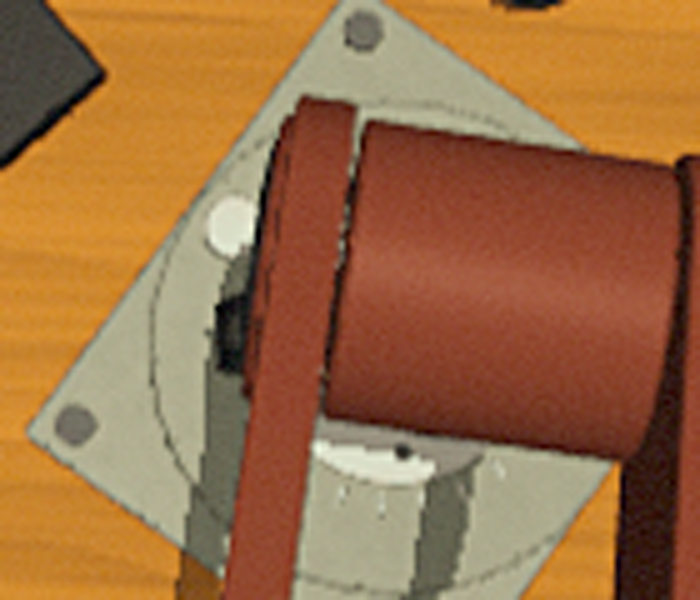

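View pics/side1.png

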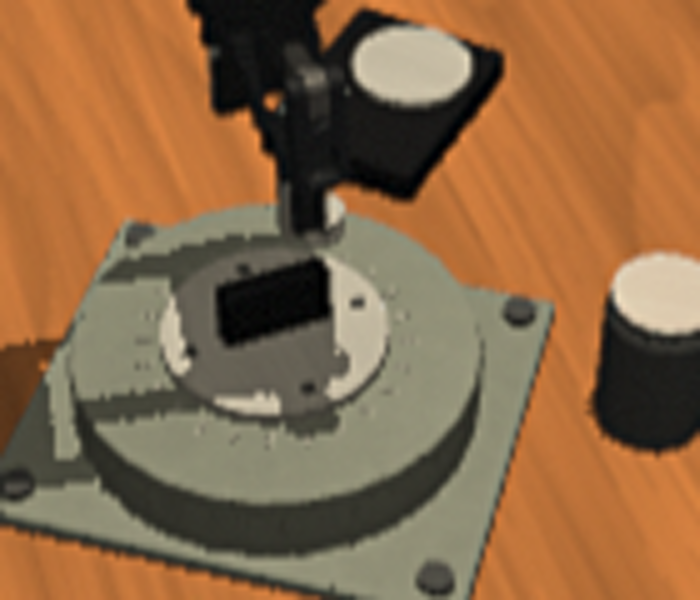

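The side view shows the open gripper above the bar, whose crop pixels run about (220-330, 260-345). The top view is mostly hidden by the arm. The TCP agrees with the measured axis, so I'm descending.

send_rows([
  [[0, 0, 0, 0, 0, 0.02, 0], [0, 0, 0, 0, 0, 0.045, 0], [0, 0, 0, 0, 0, 0.065, 0], [0, 0, 0, 0, 0, 0.078, 0], [0, 0, 0, 0, 0, 0.086, 0], [0, 0, 0, 0, 0, 0.086, 0], [0, 0, 0, 0, 0, 0.086, 0], [0, 0, 0, 0, 0, 0.086, 0.5], [0, 0, 0, 0, 0, 0.086, 0.6], [0, 0, 0, 0, 0, 0.086, 0.7], [0, 0, 0, 0, 0, 0.086, 0.7], [0, 0, 0, 0, 0, 0.086, 0.7]],
])

```text
time_s: 2.87
position: [0.562, 0.0053, 0.0751]
tool_rot: [0.001, -0.031, 1.0, 0.001]
contact_force: [0.8, 0.4, -0.4]
opening: 0.313
```

```bash
python3 - <<'E'
from h import *
import cv2
for n in("side",):
    im=vision.capture(n)[...,::-1]; c=im[150:270,190:330]; cv2.imwrite(f"pics/{n}2.png",cv2.resize(c,None,fx=5,fy=5,interpolation=cv2.INTER_CUBIC))
st=sensors.read_state();print(st)
plan([.5612,.0045,.074],93.6)
E
```

```text
{'time_s': 2.9167, 'q': array([-0.1164,  0.2699,  1.8718,  0.002 ,  0.9991, -1.7504]), 'joint_vel': array([ 0.0006,  0.003 ,  0.0036, -0.0002, -0.0008, -0.0001]), 'joint_efforts': array([  0.0122, -36.9216, -25.4369,   0.0061,  -0.0063,   0.0001]), 'position': array([0.5619, 0.0053, 0.0749]), 'tool_rot': array([ 0.0005, -0.031 ,  0.9995,  0.0008]), 'contact_force': array([ 0.6754, -0.1297,  0.3685]), 'torque': array([0.04  , 0.0032, 0.0066]), 'opening': 0.30483561858387}
turn [ 0.0883  0.0594 -0.0417] shift [ 0.0007 -0.0007  0.0009]
```

View pics/side2.png

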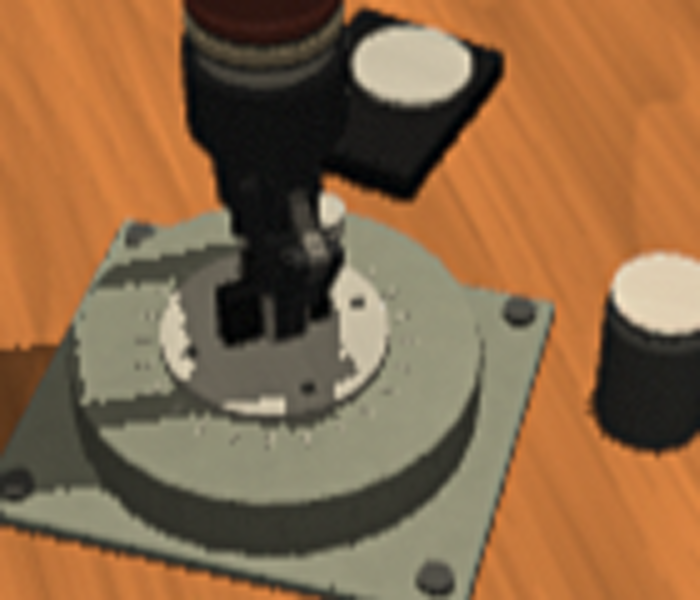

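The fingers straddle the bar and nothing is touching. I'm closing them.

send_rows([
  [[0, 0, 0, 0, 0, 0, 0.78], [0, 0, 0, 0, 0, 0, 0.82], [0, 0, 0, 0, 0, 0, 0.86], [0, 0, 0, 0, 0, 0, 1], [0, 0, 0, 0, 0, 0, 1], [0, 0, 0, 0, 0, 0, 1]],
])

```text
time_s: 3.42
position: [0.5616, 0.0052, 0.0747]
tool_rot: [0.0, -0.031, 1.0, 0.001]
contact_force: [-0.2, -1.9, 2.1]
opening: 0.154
```

```bash
cat > s.py <<'E'
from h import *
st=sensors.read_state();r=R.from_quat(np.roll(st["tool_rot"],-1))
Y=r.as_matrix()[:,1]
print("t",round(st["time_s"],2),"p",st["position"],"yaw",round(np.degrees(np.arctan2(Y[1],Y[0])),2),"F",st["contact_force"],"Ftool",r.inv().apply(st["contact_force"]),"M",st["torque"],"op",round(st["opening"],3),"e",st["joint_efforts"][[0,5]])
E
python3 s.py
```

```text
t 3.42 p [0.5616 0.0052 0.0747] yaw 93.61 F [-0.2377 -1.8715  2.1191] Ftool [ 0.3545 -1.8504 -2.1214] M [-0.189   0.1816  0.2606] op 0.154 e [0.2906 0.2658]
```

Gripped, with small side forces. Starting the clockwise turn (+z of the tool).

send_rows([
  [[0, 0, 2, 0, 0, 0, 1], [0, 0, 4, 0, 0, 0, 1], [0, 0, 6, 0, 0, 0, 1], [0, 0, 8, 0, 0, 0, 1]],
])

```text
time_s: 3.75
position: [0.5616, 0.0053, 0.0747]
tool_rot: [0.0, 0.038, 0.999, 0.0]
contact_force: [-1.4, -0.8, 1.8]
opening: 0.153
```

```bash
python3 s.py
```

```text
t 3.75 p [0.5616 0.0053 0.0747] yaw 85.59 F [-1.3944 -0.7762  1.8366] Ftool [ 1.3305 -0.8794 -1.8375] M [-0.1449  0.17    0.519 ] op 0.153 e [-0.2407  0.3517]
```

send_rows([
  [[0, 0, 2, 0, 0, 0, 1], [0, 0, 4, 0, 0, 0, 1], [0, 0, 6, 0, 0, 0, 1]],
])

```text
time_s: 4.0
position: [0.5616, 0.0053, 0.0747]
tool_rot: [0.0, 0.091, 0.996, 0.0]
contact_force: [-0.4, -0.4, 2.2]
opening: 0.155
```

```bash
python3 s.py
```

```text
t 4.0 p [0.5616 0.0053 0.0747] yaw 79.59 F [-0.4431 -0.3547  2.2415] Ftool [ 0.3716 -0.4266 -2.242 ] M [-0.046   0.1463  0.622 ] op 0.155 e [-0.2822  0.3435]
```

send_rows([
  [[0, 0, 1.5, 0, 0, 0, 1], [0, 0, 3, 0, 0, 0, 1]],
])

```text
time_s: 4.17
position: [0.5616, 0.0053, 0.0747]
tool_rot: [0.0, 0.117, 0.993, 0.001]
contact_force: [-1.5, -0.2, 2.5]
opening: 0.149
```

```bash
python3 s.py
```

```text
t 4.17 p [0.5616 0.0053 0.0747] yaw 76.61 F [-1.526  -0.1604  2.4837] Ftool [ 1.4474 -0.5069 -2.4842] M [-0.0964  0.0648  0.5095] op 0.149 e [-0.2972  0.3847]
```

send_rows([
  [[0, 0, 1.5, 0, 0, 0, 1], [0, 0, 3, 0, 0, 0, 1]],
])

```text
time_s: 4.33
position: [0.5616, 0.0053, 0.0747]
tool_rot: [0.0, 0.143, 0.99, 0.001]
contact_force: [-1.1, -0.7, 1.9]
opening: 0.147
```

```bash
python3 s.py
```

```text
t 4.33 p [0.5616 0.0053 0.0747] yaw 73.61 F [-1.1093 -0.6853  1.9121] Ftool [ 0.871  -0.9684 -1.913 ] M [-0.0713  0.1301  0.5411] op 0.147 e [-0.3071  0.3736]
```

send_rows([
  [[0, 0, 1.5, 0, 0, 0, 1], [0, 0, 3, 0, 0, 0, 1]],
])

```text
time_s: 4.5
position: [0.5616, 0.0053, 0.0747]
tool_rot: [0.0, 0.168, 0.986, 0.001]
contact_force: [-1.0, -1.2, 1.8]
opening: 0.151
```

```bash
python3 s.py
```

```text
t 4.5 p [0.5616 0.0053 0.0747] yaw 70.6 F [-1.0477 -1.1711  1.7729] Ftool [ 0.5995 -1.4506 -1.7744] M [-0.0823  0.1696  0.5156] op 0.151 e [-0.3267  0.3415]
```

send_rows([
  [[0, 0, 1.5, 0, 0, 0, 1], [0, 0, 3, 0, 0, 0, 1]],
])

```text
time_s: 4.67
position: [0.5616, 0.0054, 0.0747]
tool_rot: [-0.0, 0.194, 0.981, 0.001]
contact_force: [-0.8, -0.4, 2.2]
opening: 0.154
```

```bash
python3 s.py
```

```text
t 4.67 p [0.5616 0.0054 0.0747] yaw 67.61 F [-0.8444 -0.3599  2.221 ] Ftool [ 0.6442 -0.6519 -2.2216] M [-0.1034  0.141   0.6438] op 0.154 e [-0.3841  0.3984]
```

send_rows([
  [[0, 0, 1.5, 0, 0, 0, 1], [0, 0, 3, 0, 0, 0, 1]],
])

```text
time_s: 4.83
position: [0.5617, 0.0054, 0.0747]
tool_rot: [0.0, 0.22, 0.976, 0.001]
contact_force: [-0.7, -0.8, 1.7]
opening: 0.152
```

```bash
python3 s.py
```

```text
t 4.83 p [0.5617 0.0054 0.0747] yaw 64.6 F [-0.652  -0.7883  1.7407] Ftool [ 0.2513 -0.9897 -1.7418] M [-0.1015  0.1995  0.574 ] op 0.152 e [-0.3944  0.3838]
```

send_rows([
  [[0, 0, 1.5, 0, 0, 0, 1], [0, 0, 3, 0, 0, 0, 1]],
])

```text
time_s: 5.0
position: [0.5617, 0.0054, 0.0747]
tool_rot: [-0.0, 0.245, 0.969, 0.001]
contact_force: [-1.5, 0.2, 2.2]
opening: 0.152
```

```bash
python3 s.py
```

```text
t 5.0 p [0.5617 0.0054 0.0747] yaw 61.6 F [-1.4918  0.2363  2.1598] Ftool [ 1.4253 -0.4991 -2.1599] M [-0.0308  0.1285  0.6338] op 0.152 e [-0.4134  0.3824]
```

send_rows([
  [[0, 0, 1.5, 0, 0, 0, 1], [0, 0, 3, 0, 0, 0, 1]],
])

```text
time_s: 5.17
position: [0.5617, 0.0054, 0.0747]
tool_rot: [-0.0, 0.271, 0.963, 0.001]
contact_force: [-0.8, 0.3, 1.9]
opening: 0.154
```

```bash
python3 s.py
```

```text
t 5.17 p [0.5617 0.0054 0.0747] yaw 58.6 F [-0.8173  0.3425  1.9042] Ftool [ 0.8768 -0.1311 -1.9041] M [-0.0794  0.1109  0.6113] op 0.154 e [-0.4449  0.3895]
```

send_rows([
  [[0, 0, 1.5, 0, 0, 0, 1], [0, 0, 3, 0, 0, 0, 1]],
])

```text
time_s: 5.33
position: [0.5617, 0.0054, 0.0747]
tool_rot: [-0.0, 0.296, 0.955, 0.001]
contact_force: [-0.8, -0.5, 2.2]
opening: 0.151
```

```bash
python3 s.py
```

```text
t 5.33 p [0.5617 0.0054 0.0747] yaw 55.6 F [-0.8005 -0.5137  2.2447] Ftool [ 0.3713 -0.8734 -2.2456] M [-0.0613  0.0949  0.5141] op 0.151 e [-0.4648  0.3579]
```

```bash
python3 - <<'E'
from h import *
import cv2
for n in("side",):
    im=vision.capture(n)[...,::-1]; c=im[180:260,190:290]; cv2.imwrite(f"pics/{n}3.png",cv2.resize(c,None,fx=7,fy=7,interpolation=cv2.INTER_CUBIC))
E
python3 s.py
```

```text
t 5.38 p [0.5617 0.0054 0.0747] yaw 55.51 F [-1.5741  0.124   1.788 ] Ftool [ 1.3685 -0.7867 -1.7884] M [-0.119   0.1679  0.1578] op 0.156 e [0.0808 0.2414]
```

View pics/side3.png

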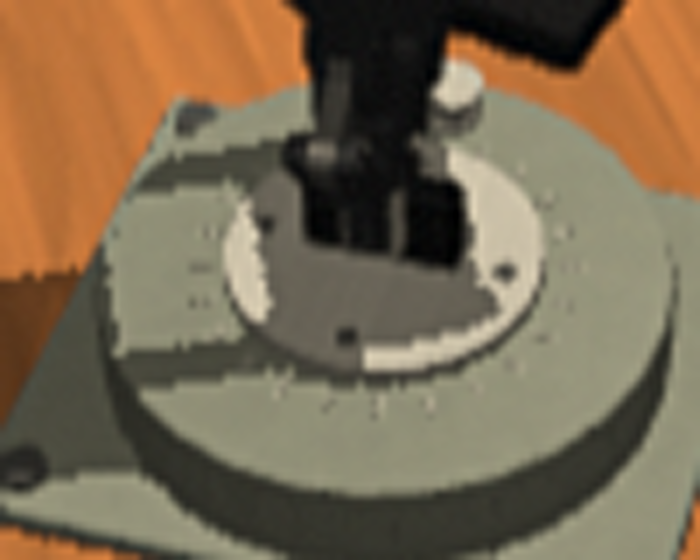

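The knob turns with the grip: the disc dots have moved to about (505,270) and (346,337) in the crop, and the bar has swung clockwise. At rest the moment falls to about 0.2 N m, which is the plain drag. Continuing.

send_rows([
  [[0, 0, 1.5, 0, 0, 0, 1], [0, 0, 3, 0, 0, 0, 1]],
])

```text
time_s: 5.55
position: [0.5617, 0.0055, 0.0747]
tool_rot: [-0.0, 0.321, 0.947, 0.001]
contact_force: [-0.6, 0.4, 1.6]
opening: 0.15
```

```bash
python3 s.py
```

```text
t 5.55 p [0.5617 0.0055 0.0747] yaw 52.61 F [-0.5787  0.4285  1.6256] Ftool [ 0.7209 -0.0088 -1.6252] M [-0.0334  0.1507  0.6054] op 0.15 e [-0.5716  0.3871]
```

send_rows([
  [[0, 0, 1.5, 0, 0, 0, 1], [0, 0, 3, 0, 0, 0, 1]],
])

```text
time_s: 5.72
position: [0.5617, 0.0055, 0.0747]
tool_rot: [-0.0, 0.346, 0.938, 0.001]
contact_force: [-1.0, -1.0, 2.0]
opening: 0.15
```

```bash
python3 s.py
```

```text
t 5.72 p [0.5617 0.0055 0.0747] yaw 49.51 F [-0.9736 -1.0015  2.0193] Ftool [ 0.0919 -1.3905 -2.0216] M [-0.1136  0.1104  0.1197] op 0.15 e [ 0.3025 -0.2528]
```

send_rows([
  [[0, 0, 1.5, 0, 0, 0, 1], [0, 0, 3, 0, 0, 0, 1]],
])

```text
time_s: 5.88
position: [0.5617, 0.0055, 0.0747]
tool_rot: [-0.0, 0.37, 0.929, 0.001]
contact_force: [-0.5, -0.7, 2.0]
opening: 0.151
```

```bash
python3 s.py
```

```text
t 5.88 p [0.5617 0.0055 0.0747] yaw 46.51 F [-0.5329 -0.682   1.9903] Ftool [-0.0808 -0.8582 -1.9918] M [-0.0279  0.1516  0.1567] op 0.151 e [-0.154  -0.0238]
```

The moment fell from about 0.6 to 0.12 N m and joint 6's effort went negative: the knob is pulling onward. Taking smaller steps.

send_rows([
  [[0, 0, 1, 0, 0, 0, 1]],
])

```text
time_s: 5.97
position: [0.5617, 0.0055, 0.0747]
tool_rot: [-0.0, 0.379, 0.925, 0.001]
contact_force: [-0.9, 0.3, 2.8]
opening: 0.149
```

```bash
python3 s.py
```

```text
t 5.97 p [0.5617 0.0055 0.0747] yaw 45.48 F [-0.9125  0.2909  2.7949] Ftool [ 0.8576 -0.4275 -2.7947] M [-0.0776  0.1262  0.1032] op 0.149 e [-0.0091 -0.0421]
```

send_rows([
  [[0, 0, 1, 0, 0, 0, 1]],
])

```text
time_s: 6.05
position: [0.5617, 0.0055, 0.0747]
tool_rot: [-0.0, 0.387, 0.922, 0.001]
contact_force: [-1.4, 0.3, 2.6]
opening: 0.156
```

```bash
python3 s.py
```

```text
t 6.05 p [0.5617 0.0055 0.0747] yaw 44.51 F [-1.3782  0.2959  2.5949] Ftool [ 1.1799 -0.771  -2.5949] M [-0.018   0.1246  0.1291] op 0.156 e [-0.165  -0.0222]
```

send_rows([
  [[0, 0, 1, 0, 0, 0, 1]],
])

```text
time_s: 6.13
position: [0.5618, 0.0055, 0.0747]
tool_rot: [-0.0, 0.394, 0.919, 0.001]
contact_force: [-1.9, -0.5, 3.0]
opening: 0.155
```

```bash
python3 s.py
```

```text
t 6.13 p [0.5618 0.0055 0.0747] yaw 43.55 F [-1.9096 -0.4842  2.9959] Ftool [ 0.9673 -1.7129 -2.9978] M [0.0556 0.1095 0.6124] op 0.155 e [-0.9088  0.443 ]
```

The resistance then jumped up again (0.13 to 0.61 N m), so the centre was just passed, near yaw 44°. That is about 0.87 rad from the start. Releasing so the knob centres itself.

send_rows([
  [[0, 0, 0, 0, 0, 0, 1], [0, 0, 0, 0, 0, 0, 0.7], [0, 0, 0, 0, 0, 0, 0.65], [0, 0, 0, 0, 0, 0, 0.65], [0, 0, 0, 0, 0, 0, 0.65], [0, 0, 0, 0, 0, 0, 0.65]],
])

```text
time_s: 6.63
position: [0.5616, 0.0054, 0.0743]
tool_rot: [-0.0, 0.394, 0.919, 0.001]
contact_force: [0.0, -0.2, 0.4]
opening: 0.348
```

```bash
python3 s.py; python3 - <<'E'
from h import *
import cv2
for n in("side",):
    im=vision.capture(n)[...,::-1]; c=im[180:260,190:290]; cv2.imwrite(f"pics/{n}4.png",cv2.resize(c,None,fx=7,fy=7,interpolation=cv2.INTER_CUBIC))
E
```

```text
t 6.63 p [0.5616 0.0054 0.0743] yaw 43.55 F [ 0.0458 -0.2127  0.417 ] Ftool [-0.1852 -0.1128 -0.4174] M [0.0271 0.0109 0.0309] op 0.348 e [0.0064 0.0012]
```

View pics/side4.png

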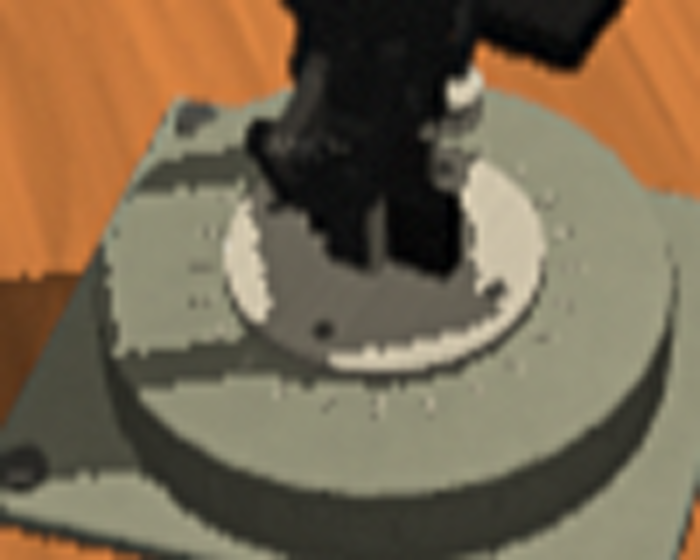

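Released, and the force on the tool is zero. Raising the arm, then over to the pin with the fingers shut.

send_rows([
  [[0, 0, 0, 0, 0, -0.015, 0.65], [0, 0, 0, 0, 0, -0.04, 0.65], [0, 0, 0, 0, 0, -0.065, 0.65], [0, 0, 0, 0, 0, -0.075, 0.65], [0, 0, 0, 0, 0, -0.075, 0.65], [0, 0, 0, 0, 0, -0.075, 0.65]],
])

```text
time_s: 7.18
position: [0.5619, 0.0052, 0.1497]
tool_rot: [0.0, 0.394, 0.919, 0.001]
contact_force: [-1.6, -0.1, -0.7]
opening: 0.351
```

```bash
python3 s.py; python3 - <<'E'
from h import *
plan([.6085,.0738,.095],43.6)
E
```

```text
t 7.18 p [0.5619 0.0052 0.1497] yaw 43.56 F [-1.6383 -0.0792 -0.7213] Ftool [ 1.0715 -1.2433  0.7189] M [-0.0533  0.0097 -0.0225] op 0.351 e [0.0012 0.0002]
turn [ 0.1227 -0.0113 -0.0353] shift [0.0175 0.0809 0.0548]
```

send_rows([
  [[0, 0, 0, 0.004, 0.02, 0, 1], [0, 0, 0, 0.01, 0.045, 0, 1], [0, 0, 0, 0.015, 0.07, 0, 1], [0, 0, 0, 0.0175, 0.081, 0, 1], [0, 0, 0, 0.0175, 0.081, 0.02, 1], [0, 0, 0, 0.0175, 0.081, 0.045, 1], [0, 0, 0, 0.0175, 0.081, 0.06, 1], [0, 0, 0, 0.0175, 0.081, 0.06, 1], [0, 0, 0, 0.0175, 0.081, 0.06, 1], [0, 0, 0, 0.0175, 0.081, 0.06, 1]],
])

```text
time_s: 8.02
position: [0.6083, 0.0737, 0.0896]
tool_rot: [-0.0, 0.394, 0.919, 0.001]
contact_force: [-0.3, -0.3, 0.8]
opening: -0.001
```

```bash
python3 s.py; python3 - <<'E'
from h import *
import cv2
for n in("side","top"):
    im=vision.capture(n)[...,::-1]; c=im[170:250,200:300]; cv2.imwrite(f"pics/{n}5.png",cv2.resize(c,None,fx=7,fy=7,interpolation=cv2.INTER_CUBIC))
E
```

```text
t 8.02 p [0.6083 0.0737 0.0896] yaw 43.56 F [-0.2951 -0.2521  0.7745] Ftool [ 0.0215 -0.3867 -0.7749] M [ 0.0084  0.0312 -0.024 ] op -0.001 e [ 0.0633 -0.0007]
```

View pics/side5.png

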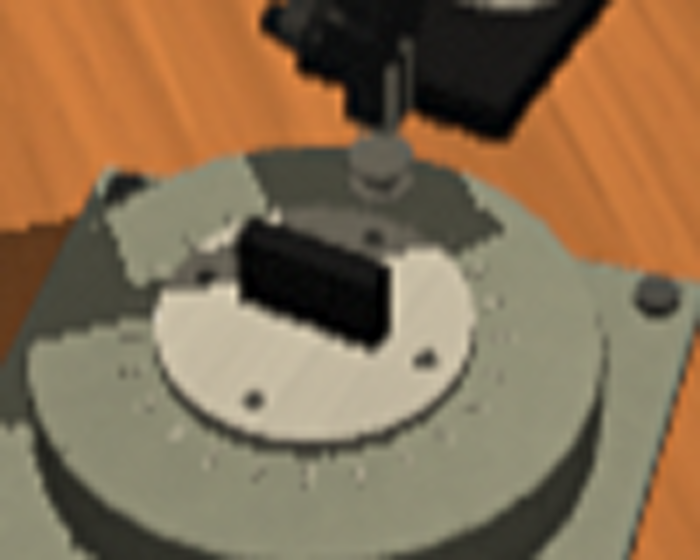

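View pics/top5.png

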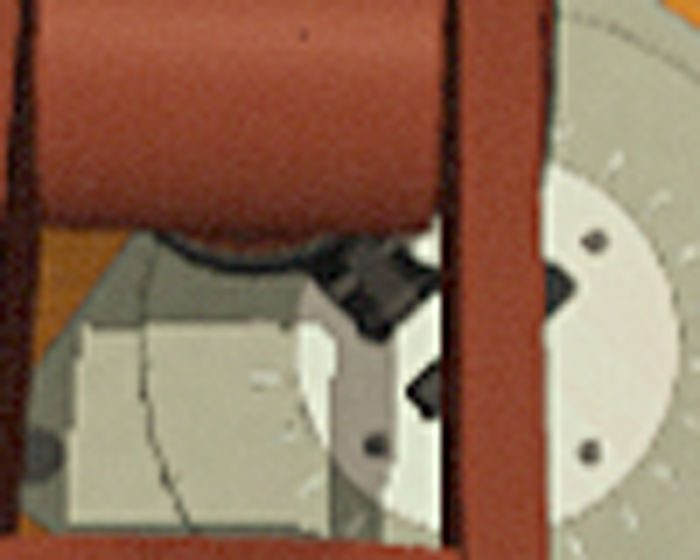

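The fingertips sit over the pin head (side crop about (381,158)), and the bar has turned to the notch pose. Descending gently.

send_rows([
  [[0, 0, 0, 0, 0, 0.005, 1], [0, 0, 0, 0, 0, 0.011, 1], [0, 0, 0, 0, 0, 0.014, 1], [0, 0, 0, 0, 0, 0.016, 1], [0, 0, 0, 0, 0, 0.016, 1], [0, 0, 0, 0, 0, 0.016, 1]],
])

```text
time_s: 8.62
position: [0.608, 0.0739, 0.0733]
tool_rot: [-0.001, 0.394, 0.919, 0.001]
contact_force: [-0.0, 0.1, 0.5]
opening: -0.001
```

send_rows([
  [[0, 0, 0, 0, 0, 0.0005, 1], [0, 0, 0, 0, 0, 0.001, 1], [0, 0, 0, 0, 0, 0.0015, 1]],
])

```text
time_s: 8.87
position: [0.6084, 0.0739, 0.0723]
tool_rot: [-0.0, 0.394, 0.919, 0.001]
contact_force: [-0.2, -0.4, -0.4]
opening: 0.004
```

send_rows([
  [[0, 0, 0, 0, 0, 0.0004, 1], [0, 0, 0, 0, 0, 0.0008, 1], [0, 0, 0, 0, 0, 0.0012, 1]],
])

```text
time_s: 9.12
position: [0.6084, 0.0739, 0.0714]
tool_rot: [-0.0, 0.394, 0.919, 0.001]
contact_force: [-0.5, 0.4, 2.3]
opening: -0.001
```

send_rows([
  [[0, 0, 0, 0, 0, 0.0003, 1], [0, 0, 0, 0, 0, 0.0006, 1]],
])

```text
time_s: 9.28
position: [0.6084, 0.0739, 0.0706]
tool_rot: [-0.0, 0.394, 0.919, 0.001]
contact_force: [-1.1, 1.0, 1.5]
opening: -0.002
```

Contact was near z = 0.0715, and the push friction is about 2-3 N. Stepping past the 2.5 mm plate depth carefully.

send_rows([
  [[0, 0, 0, 0, 0, 0.0004, 1], [0, 0, 0, 0, 0, 0.0008, 1]],
])

```text
time_s: 9.45
position: [0.6084, 0.0739, 0.0697]
tool_rot: [-0.0, 0.394, 0.919, 0.001]
contact_force: [-0.2, 1.2, 2.7]
opening: -0.001
```

send_rows([
  [[0, 0, 0, 0, 0, 0.0003, 1], [0, 0, 0, 0, 0, 0.0005, 1]],
])

```text
time_s: 9.62
position: [0.6084, 0.0739, 0.0691]
tool_rot: [-0.0, 0.394, 0.919, 0.001]
contact_force: [0.4, 0.5, 1.9]
opening: -0.001
```

send_rows([
  [[0, 0, 0, 0, 0, 0.0003, 1], [0, 0, 0, 0, 0, 0.0005, 1]],
])

```text
time_s: 9.78
position: [0.6084, 0.0739, 0.0685]
tool_rot: [-0.0, 0.394, 0.919, 0.001]
contact_force: [-0.3, -0.5, 2.4]
opening: 0.001
```

send_rows([
  [[0, 0, 0, 0, 0, 0.0003, 1], [0, 0, 0, 0, 0, 0.0005, 1]],
])

```text
time_s: 9.95
position: [0.6084, 0.0739, 0.0681]
tool_rot: [-0.0, 0.394, 0.919, 0.001]
contact_force: [0.3, 0.2, 2.2]
opening: -0.003
```

send_rows([
  [[0, 0, 0, 0, 0, 0.0003, 1], [0, 0, 0, 0, 0, 0.0005, 1]],
])

```text
time_s: 10.12
position: [0.6084, 0.0739, 0.0676]
tool_rot: [-0.0, 0.394, 0.919, 0.001]
contact_force: [0.2, 0.1, 2.7]
opening: -0.001
```

The pin is past the plate depth at only about 2.5 N, so the notch is correct. Continuing to home.

send_rows([
  [[0, 0, 0, 0, 0, 0.0006, 1], [0, 0, 0, 0, 0, 0.0012, 1], [0, 0, 0, 0, 0, 0.0018, 1]],
])

```text
time_s: 10.37
position: [0.6084, 0.0739, 0.0657]
tool_rot: [-0.0, 0.394, 0.919, 0.001]
contact_force: [-0.4, -0.1, 2.7]
opening: 0.003
```

send_rows([
  [[0, 0, 0, 0, 0, 0.0006, 1], [0, 0, 0, 0, 0, 0.0012, 1], [0, 0, 0, 0, 0, 0.0018, 1]],
])

```text
time_s: 10.62
position: [0.6084, 0.0739, 0.0639]
tool_rot: [-0.0, 0.394, 0.919, 0.001]
contact_force: [-0.0, -0.1, 2.0]
opening: 0.0
```

send_rows([
  [[0, 0, 0, 0, 0, 0.0005, 1], [0, 0, 0, 0, 0, 0.001, 1], [0, 0, 0, 0, 0, 0.0015, 1]],
])

```text
time_s: 10.87
position: [0.6084, 0.0739, 0.0625]
tool_rot: [-0.0, 0.394, 0.919, 0.001]
contact_force: [0.8, -0.8, 2.2]
opening: 0.003
```

send_rows([
  [[0, 0, 0, 0, 0, 0.0003, 1], [0, 0, 0, 0, 0, 0.0006, 1]],
])

```text
time_s: 11.03
position: [0.6084, 0.0739, 0.0619]
tool_rot: [-0.0, 0.394, 0.919, 0.001]
contact_force: [1.1, 0.2, 2.8]
opening: 0.002
```

send_rows([
  [[0, 0, 0, 0, 0, 0.0003, 1], [0, 0, 0, 0, 0, 0.0006, 1]],
])

```text
time_s: 11.2
position: [0.6084, 0.074, 0.0613]
tool_rot: [-0.0, 0.394, 0.919, 0.001]
contact_force: [0.7, 1.3, 2.2]
opening: 0.004
```

send_rows([
  [[0, 0, 0, 0, 0, 0.0002, 1], [0, 0, 0, 0, 0, 0.0004, 1]],
])

```text
time_s: 11.37
position: [0.6084, 0.0739, 0.0611]
tool_rot: [-0.0, 0.394, 0.919, 0.001]
contact_force: [0.3, 0.5, 3.8]
opening: 0.001
```

send_rows([
  [[0, 0, 0, 0, 0, 0.0002, 1], [0, 0, 0, 0, 0, 0.0003, 1]],
])

```text
time_s: 11.53
position: [0.6085, 0.0739, 0.0611]
tool_rot: [-0.0, 0.394, 0.919, 0.001]
contact_force: [0.2, -0.7, 5.3]
opening: -0.003
```

send_rows([
  [[0, 0, 0, 0, 0, 0.0002, 1], [0, 0, 0, 0, 0, 0.0002, 1]],
])

```text
time_s: 11.7
position: [0.6084, 0.0739, 0.0611]
tool_rot: [-0.0, 0.394, 0.919, 0.001]
contact_force: [-1.0, -0.6, 6.5]
opening: 0.002
```

Position holds at z = 0.0611 while the force rises, so the pin is seated. One last light press, then retreat.

send_rows([
  [[0, 0, 0, 0, 0, 0.0003, 1], [0, 0, 0, 0, 0, 0.0003, 1]],
])

```text
time_s: 11.87
position: [0.6085, 0.0739, 0.0611]
tool_rot: [-0.0, 0.394, 0.919, 0.001]
contact_force: [-1.3, 0.2, 7.5]
opening: -0.005
```

send_rows([
  [[0, 0, 0, 0, 0, -0.002, 1], [0, 0, 0, 0, 0, -0.006, 1], [0, 0, 0, 0, 0, -0.02, 1], [0, 0, 0, 0, 0, -0.045, 1], [0, 0, 0, 0, 0, -0.07, 1], [0, 0, 0, 0, 0, -0.1, 1], [0, 0, 0, 0, 0, -0.12, 1], [0, 0, 0, -0.02, 0.02, -0.13, 1], [0, 0, 0, -0.05, 0.04, -0.14, 1], [0, 0, 0, -0.08, 0.07, -0.14, 1], [0, 0, 0, -0.11, 0.1, -0.14, 1], [0, 0, 0, -0.13, 0.13, -0.14, 1], [0, 0, 0, -0.13, 0.15, -0.14, 1], [0, 0, 0, -0.13, 0.15, -0.14, 1], [0, 0, 0, -0.13, 0.15, -0.14, 1]],
])

```text
time_s: 13.12
position: [0.8064, 0.0834, 0.1993]
tool_rot: [-0.001, 0.394, 0.919, 0.0]
contact_force: [0.6, 0.6, 0.3]
opening: -0.002
```

```bash
python3 s.py; python3 - <<'E'
from h import *
import cv2
for n in("side","top"):
    im=vision.capture(n)[...,::-1]; cv2.imwrite(f"pics/{n}6.png",im)
    c=im[170:250,200:300]; cv2.imwrite(f"pics/{n}6c.png",cv2.resize(c,None,fx=7,fy=7,interpolation=cv2.INTER_CUBIC))
E
```

```text
t 13.12 p [0.8064 0.0834 0.1993] yaw 43.62 F [0.6024 0.6357 0.3431] Ftool [ 0.0453  0.8746 -0.3431] M [0.0374 0.0123 0.0062] op -0.002 e [0.3273 0.0118]
```

View pics/side6c.png

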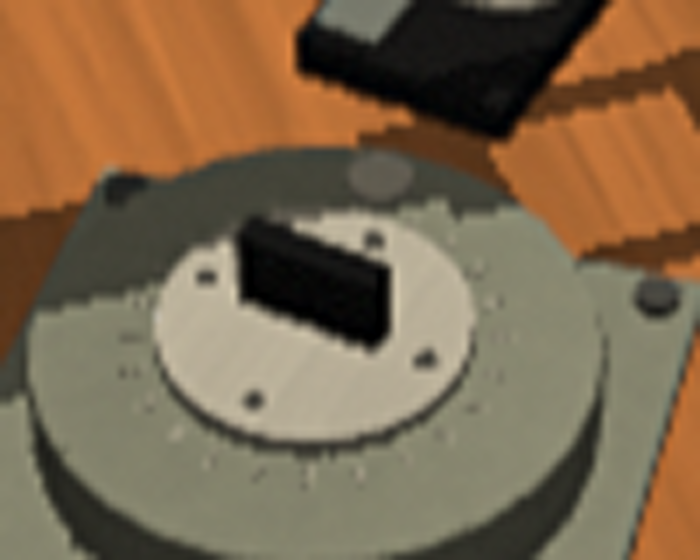

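View pics/top6.png

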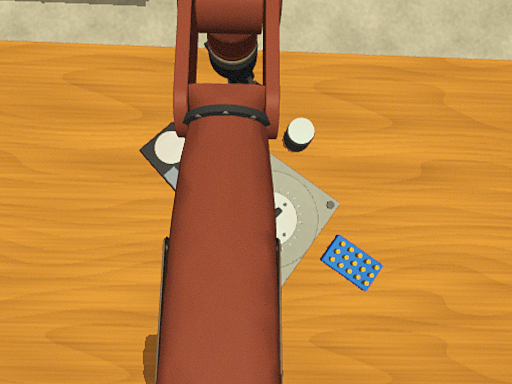

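View pics/side6.png

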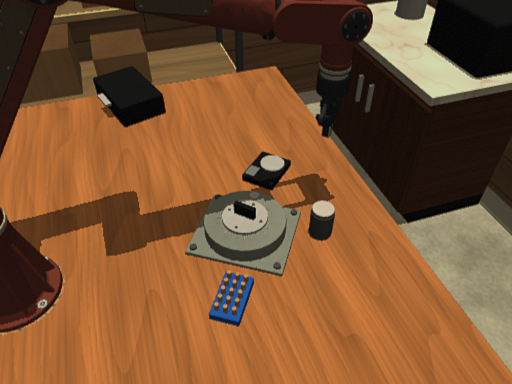

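The pin head now sits on the drum top: side crop about (381,175), against (381,158) before. The scale, can and rack are at the same pixels as at the start, and the arm is clear. Handing in.

```bash
python3 -c "
from h import *
print(sensors.read_state()['joint_vel']); print(job.finish_job())"
```

```text
[-0.0062 -0.0202  0.0136  0.0009 -0.0044 -0.001 ]
the job is handed in; nothing more can be done
None
```

The knob is in its hidden notch and the lock pin is pushed fully home. I handed the job in at about 13 s of the 64 s allowed, with the arm clear of everything.

- **Knob:** I gripped the bar and turned it about 0.87 rad clockwise. The torque fell away about 6–8° before the notch and then jumped back as the centre passed. I let go within about 1° of the centre so the knob could centre itself.
- **Pin:** It went down at 2–3 N, straight past the 2.5 mm false-stop depth. It stopped hard at z = 0.0611 m (nominal 0.061 m), and the most I pressed was about 7.5 N.
- **Last checks:** The final side picture shows the pin head down on the drum and the bar still in its notch position. The scale, oil can and bush rack are where they started. In the final top picture the arm hid the pin and most of the head, so the pin and bar were checked from the side view only. No check failed or disagreed.

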